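# Find the rocking corner of a board jig and press its wedge shim home

### The arm

A 6-joint arm with a two-finger parallel gripper is mounted at the origin on a cart in front of the work surface, level with it; the furniture and walls round the work are solid. World frame = base frame: x ahead of the robot, y to its left, z up, the work surface at z = 0. Lengths are in m, angles in rad, forces in N, time in s.
With the tool pointing down it reaches from about 0.275 to 0.725 m from the base axis. Payload 15.9 kg.
Tool frame: the origin (TCP) lies at the very end of the fingers, on their centre line; the grasp point (between the pads) lies 19 mm behind it; z points along the fingers, y is the direction in which the jaws open and shut (so a half turn about z gives the same grasp; the last joint's range is limited). The gripper opens to 85 mm and grips with 20 to 120 N. Pads are 22 mm wide; open, the fingers measure 114 mm over their backs; the gripper's body (76 mm by 85 mm) begins 54 mm behind the grasp point. The pads swing forward as they close: fully open they stand 13 mm farther back than shut.
Start: joints at [1.338, 0.213, -0.034, 1.323, 0, 1.571], TCP at [0.115, 0.486, 0.231] pointing down, gripper open.
Joint ranges: [-2.98, 2.98], [-0.74, 1.72], [-1.14, 1.35], [-2.1, 2.04], [-1.57, 1.44], [-3.14, 3.14]. Speed limits (rad/s): [1.89, 1.89, 2.39, 2.57, 3.14, 3.14].

### API

Orientations are given as a unit quaternion [w, x, y, z].
In Python, from rig import * gives the robot as it stands. Calls block until the motion is done:
- reach(position, orientation): joint-space move of the TCP to a pose.
- servo_line(position, rotation=None, vel=0.15, force_limit=None): straight line of the TCP; rotation=None keeps the orientation; vel is the mean speed in m/s. With force_limit (N) it stops when the force on the tool has changed by that much, and returns True; else False.
- movej(angles): joint-space move.
- open_jaws() and close_gripper(strength=None): open the fingers fully, or close them until they stop; strength is the grip in N (None keeps the last).
- sleep(seconds).
- solve_ik(position, orientation): joint angles nearest the present ones, or None.
- sense(): the state.
- read_camera(name): name is "scene" or "top" or "wrist"; returns (picture, depth): 384x512x3 uint8, red, green, blue; 384x512 float32, m along the optical axis (not along the pixel's ray), 0 where there is no reading.
- get_calibration(name): a dict with "vfov" (degrees; the focal length in pixels is half the picture's height over the tangent of half this angle, whatever the lens; pixels are square), "cx", "cy" (the principal point, pixels), "R" (3x3) and "t" (3): a world point X has camera coordinates R X + t; the wrist camera has in their place "T_tool_cam" (4x4, takes a point from camera to tool coordinates, whose origin is the TCP and whose axes are the flange's). Camera axes: x right, y down, z forward; pixel columns grow to the right and rows downward; lengths in m; the calibration is good to about 2 mm. The wrist camera is an equidistant fisheye: a pixel r from the principal point sees the ray r / f radians off the axis. A picture is of the moment at which its call begins: read the wrist's pose just before it. get_calibration takes no time and is no camera call.
A pose or a line that the arm cannot do raises MotionError and nothing moves.
- sign_off(): hands the job in, once; it reports no verdict.
The state is a dict: "clock": time; "joint_pos": joint angles; "dq": joint speeds; "effort": joint torques, N m; "position": TCP position; "tcp_rot": TCP orientation; "ft_force": force on the tool from outside, world axes, zero at the start; "wrist_torque": the same for the moment, N m; "opening": opening from 0.0 (shut) to 1.0 (fully open).
Only numpy, scipy, OpenCV 4.12 (cv2) and the standard library are available. Lean on these libraries where they do the work, as an engineer would, in place of code of your own. Each camera call takes 0.05 s, during which the arm holds its last target. There are 200 camera calls.

### The job

One corner of the steel jig plate rocks on its base. Press down on the corners with the fingertips to find the one that dips, then press that corner's wedge shim inwards at its upturned end until it is snug under the plate, without jacking the plate up, and press firmly on the corner once more to make sure that it is now solid. Leave the other three shims where they are, do not lift the plate, do not disturb the things lying round the jig, and finish clear of everything.

Things in the scene. Friction and masses are not known exactly. Their poses are not given: they have to be found in the camera images.
- base: fixed black steel sub-base, 146 x 160 x 9 mm on 3 mm rubber feet, top 12 mm above the worktop, at any angle about the vertical. Origin: centre of its underside, on the worktop; x across the shims, y along them. Six 8 mm steel pins at the plate's edges (to 30 mm above the worktop) keep the plate from sliding
- plate: loose steel jig plate, 120 x 140 x 11 mm, 1.3 to 2 kg; a 20 mm pad under its middle carries it, a foot under each corner rests on a shim. A green board (38 x 70 mm, to 18 mm above the plate) is clipped to its middle. Origin: centre of its underside; axes as the base's; top face 36 mm above the worktop. The loose corner dips 2.5 to 3.5 mm at about 4 N and springs back; sound ones give under 1 mm
- corner_1 (a point): where to press: centre of the ring engraved in the plate's top face above the foot at its -x, +y corner, 10 mm in from both edges (50 mm from its middle in x, 60 mm in y)
- corner_2 (a point): where to press: centre of the ring engraved in the plate's top face above the foot at its +x, +y corner, 10 mm in from both edges (50 mm from its middle in x, 60 mm in y)
- corner_3 (a point): where to press: centre of the ring engraved in the plate's top face above the foot at its +x, -y corner, 10 mm in from both edges (50 mm from its middle in x, 60 mm in y)
- corner_4 (a point): where to press: centre of the ring engraved in the plate's top face above the foot at its -x, -y corner, 10 mm in from both edges (50 mm from its middle in x, 60 mm in y)
- shim_a_end (a point): mid-width point, 4 to 5 mm below the top, on the outer face of the upturned end of a shim on the base's +y side, under either corner there (the nearest). A shim is a steel wedge 22 x 48 mm that slides only along the base's y (inwards is -y) under the plate. The end, 22 mm wide, 5 mm thick, reaching from 16 to 34 mm or more above the worktop, stands 10 to 32 mm off the plate's edge
- shim_b_end (a point): mid-width point, 4 to 5 mm below the top, on the outer face of the upturned end of a shim on the base's +y side, under either corner there (the nearest). A shim is a steel wedge 22 x 48 mm that slides only along the base's y (inwards is -y) under the plate. The end, 22 mm wide, 5 mm thick, reaching from 16 to 34 mm or more above the worktop, stands 10 to 32 mm off the plate's edge
- shim_c_end (a point): mid-width point, 4 to 5 mm below the top, on the outer face of the upturned end of a shim on the base's -y side, under either corner there (the nearest). A shim is a steel wedge 22 x 48 mm that slides only along the base's y (inwards is +y) under the plate. The end, 22 mm wide, 5 mm thick, reaching from 16 to 34 mm or more above the worktop, stands 10 to 32 mm off the plate's edge
- shim_d_end (a point): mid-width point, 4 to 5 mm below the top, on the outer face of the upturned end of a shim on the base's -y side, under either corner there (the nearest). A shim is a steel wedge 22 x 48 mm that slides only along the base's y (inwards is +y) under the plate. The end, 22 mm wide, 5 mm thick, reaching from 16 to 34 mm or more above the worktop, stands 10 to 32 mm off the plate's edge
- shim_a (a joint): travel of that shim inwards from its build position (m, -0.012 to 0.024). All four start within 2 mm of 0: the seats differ in depth, so sound shims stick out unequally, and neither this value nor looks show the loose one. The wedge rises 1 mm in 5 mm of travel, slides at about 3 N, takes about twice that once it bears on the plate's foot, and stays where it is left
- shim_b (a joint): travel of that shim inwards from its build position (m, -0.012 to 0.024). All four start within 2 mm of 0: the seats differ in depth, so sound shims stick out unequally, and neither this value nor looks show the loose one. The wedge rises 1 mm in 5 mm of travel, slides at about 3 N, takes about twice that once it bears on the plate's foot, and stays where it is left
- shim_c (a joint): travel of that shim inwards from its build position (m, -0.012 to 0.024). All four start within 2 mm of 0: the seats differ in depth, so sound shims stick out unequally, and neither this value nor looks show the loose one. The wedge rises 1 mm in 5 mm of travel, slides at about 3 N, takes about twice that once it bears on the plate's foot, and stays where it is left
- shim_d (a joint): travel of that shim inwards from its build position (m, -0.012 to 0.024). All four start within 2 mm of 0: the seats differ in depth, so sound shims stick out unequally, and neither this value nor looks show the loose one. The wedge rises 1 mm in 5 mm of travel, slides at about 3 N, takes about twice that once it bears on the plate's foot, and stays where it is left
- parts_dish: round steel dish with screws, 67 mm across, 16 mm high, lying near the jig; origin at the centre of its underside
- side_cutter: small side cutter with red grips, 37 x 125 x 10 mm, lying near the jig; origin at the centre of its underside, y along it
- marker: felt marker, 132 mm long, 13 mm thick, lying near the jig; origin at the centre of its underside, y along it

How it is judged:
By the outcome, as a careful person would: the job done as asked, in the order asked, and still so for the second after the job is handed in, with the robot touching nothing.
It also fails if it takes over 51 s, if anything falls off the work surface, if the arm or the gripper's body presses on something with over 40 N, if the wrist force passes 120 N, or if a joint passes its speed limit or range.

## Working session

There is one attempt and no reset: what is moved stays moved. The work goes in short steps, each a Python script; the robot and the scene stay as the last script left them, time stands still between calls to the robot, and variables do not carry over. Pictures are saved under pics/ and viewed, about 8 in all and at most 12, crops included, and the job is handed in when it is done.

```bash
ls; mkdir -p pics; python3 - <<'E'
from rig import *
import cv2,numpy as np
for n in("top","scene"):
    p,d=read_camera(n); np.savez(f"pics/{n}0.npz",p=p,d=d); c=get_calibration(n); print(n,c)
    cv2.imwrite(f"pics/{n}0.png",cv2.resize(p[:,:,::-1],(768,576)))
print(sense())
E
```

```text
pics
top {'vfov': 44.923544697108554, 'cx': 259.86382086585326, 'cy': 191.71766803495586, 'R': array([[ 9.43160100e-03, -9.99955189e-01, -8.14989915e-04],
       [-9.90744188e-01, -9.23434540e-03, -1.35427772e-01],
       [ 1.35414177e-01,  2.08474723e-03, -9.90786886e-01]]), 't': array([-0.28831549,  0.51937063,  0.88398755])}
scene {'vfov': 56.529255889759035, 'cx': 256.0434701325788, 'cy': 197.45907933098118, 'R': array([[ 0.45289443, -0.89155759, -0.00342118],
       [-0.54798501, -0.27533505, -0.78987533],
       [ 0.70327737,  0.35960489, -0.61325791]]), 't': array([-0.49287938,  0.24229349,  0.65435945])}
{'clock': 0.1, 'joint_pos': array([ 1.33798563e+00,  2.13329361e-01, -3.49406242e-02,  1.32347634e+00,
       -2.54537676e-05,  1.57075592e+00]), 'dq': array([-0.00103631, -0.00065708,  0.00237744, -0.00033479,  0.00151824,
       -0.0008638 ]), 'effort': array([ 1.53231340e-03, -6.87244177e+01,  4.87809026e+01,  1.20439436e-02,
        1.11411455e-04,  7.41727013e-05]), 'position': array([0.11530156, 0.48624374, 0.23087655]), 'tcp_rot': array([-4.25366925e-05,  1.16122553e-01,  9.93234779e-01, -4.73263858e-04]), 'ft_force': array([ 0.00458398,  0.52841343, -0.21336398]), 'wrist_torque': array([-0.01434811, -0.0183997 , -0.02811548]), 'opening': 1.00210593768359}
```

View pics/top0.png

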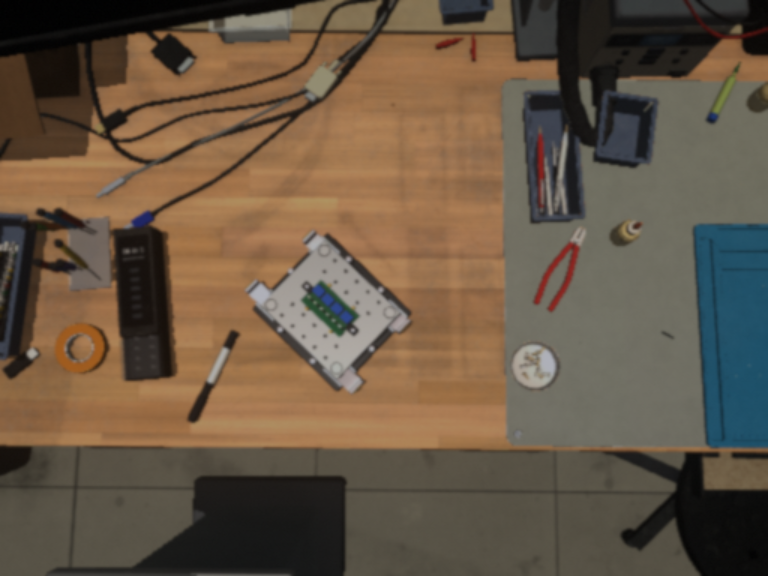

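View pics/scene0.png

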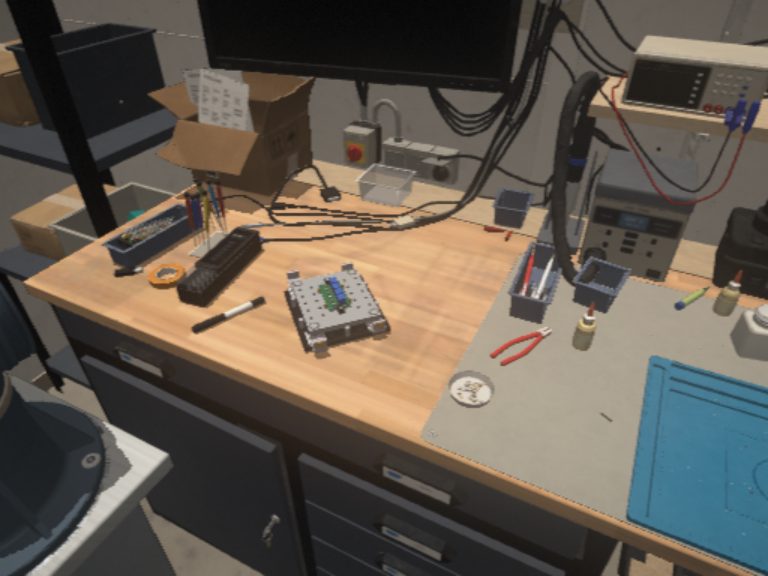

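The jig is centred at about (332,312) in the enlarged top view. The shim ends are at about (317,242), (258,292), (398,320) and (350,380). The dish, cutter and marker are well clear of it. Next I'll take a wrist view from above.

```bash
cat > h.py <<'E'
from rig import *
import cv2,numpy as np
from scipy.spatial.transform import Rotation as Ro
def down(yaw):  # tool z down; tool y axis at angle yaw+90.. : x axis at yaw
    q=(Ro.from_euler('z',yaw)*Ro.from_euler('x',np.pi)).as_quat()
    return np.array([q[3],q[0],q[1],q[2]])
def ray_plane(o,d,z): return o+d*((z-o[2])/d[2])
def top_pt(u,v,z):
    c=get_calibration("top"); f=192/np.tan(np.radians(c["vfov"]/2))
    R,t=np.array(c["R"]),np.array(c["t"])
    return ray_plane(-R.T@t,R.T@np.array([(u-c["cx"])/f,(v-c["cy"])/f,1]),z)
def wrist_cam(s):
    c=get_calibration("wrist"); q=s["tcp_rot"]
    T=np.eye(4);T[:3,:3]=Ro.from_quat([q[1],q[2],q[3],q[0]]).as_matrix();T[:3,3]=s["position"]
    return c,T@np.array(c["T_tool_cam"])
def wrist_pt(c,W,u,v,z):
    f=192/np.tan(np.radians(c["vfov"]/2)); a,b=u-c["cx"],v-c["cy"]; r=np.hypot(a,b); th=r/f
    k=np.sin(th)/max(r,1e-9)
    return ray_plane(W[:3,3],W[:3,:3]@np.array([a*k,b*k,np.cos(th)]),z)
E
python3 - <<'E'
from h import *
c=top_pt(332/1.5,312/1.5,.036); print("centre",c)
for u,v in((317,242),(258,292),(398,320),(350,380)): print(top_pt(u/1.5,v/1.5,.036))
cal=get_calibration("wrist"); print(cal)
s=sense();q=s["tcp_rot"]
off=Ro.from_quat([q[1],q[2],q[3],q[0]]).as_matrix()@np.array(cal["T_tool_cam"])[:3,3]
print("cam offset now",off)
reach([c[0]-off[0]*.7,c[1]-off[1]*.7,.20],q)
close_gripper(60)
sleep(.2)
s=sense();p,d=read_camera("wrist")
import pickle; pickle.dump((s,p,d),open("pics/w1.pkl","wb"))
cv2.imwrite("pics/w1.png",cv2.resize(p[:,:,::-1],(768,576),interpolation=cv2.INTER_CUBIC)); print(s["clock"],s["position"],s["opening"])
E
```

```text
centre [ 0.48889166 -0.20790355  0.036     ]
[ 0.58223751 -0.18601348  0.036     ]
[ 0.51444355 -0.10986206  0.036     ]
[ 0.47917424 -0.29458666  0.036     ]
[ 0.40066961 -0.23304183  0.036     ]
{'vfov': 65.70646984690485, 'cx': 256.5457436530316, 'cy': 192.05541393503756, 'T_tool_cam': array([[ 3.57359959e-04, -9.57249373e-01, -2.89263739e-01,
         7.25825021e-02],
       [ 9.99999867e-01,  4.49642047e-04, -2.52571085e-04,
         2.83695592e-04],
       [ 3.71838653e-04, -2.89263611e-01,  9.57249406e-01,
        -1.43102262e-01],
       [ 0.00000000e+00,  0.00000000e+00,  0.00000000e+00,
         1.00000000e+00]])}
cam offset now [-0.07053177  0.01715206  0.14310008]
3.9667 [ 0.53825496 -0.21991872  0.20000678] -0.003602610336611392
```

View pics/w1.png

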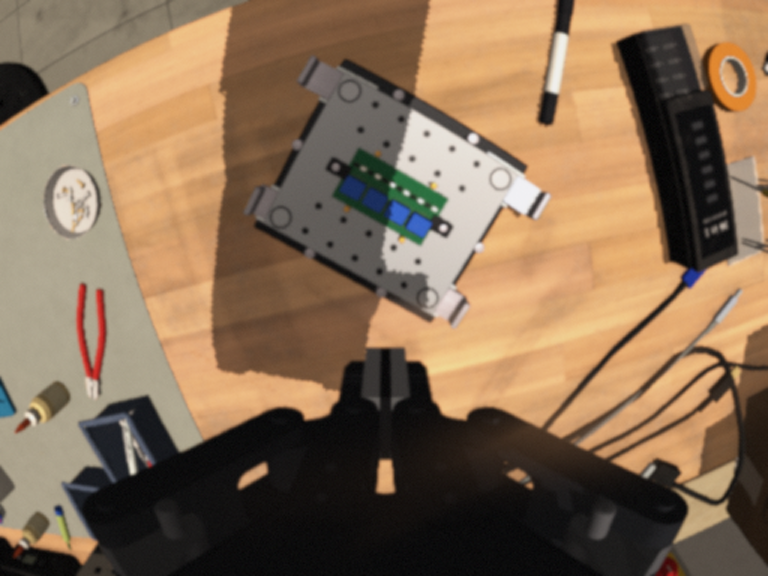

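The wrist view shows the rings at about (349,91), (280,216), (500,179) and (428,297). The upturned shim ends are near (310,75), (255,203), (540,202) and (458,310), and the approach is clear all round.

```bash
python3 - <<'E'
from h import *
import pickle
s,p,d=pickle.load(open("pics/w1.pkl","rb")); c,W=wrist_cam(s)
P=np.array([wrist_pt(c,W,u/1.5,v/1.5,.036) for u,v in((349,91),(280,216),(500,179),(428,297))])[:,:2]
# +y := right side of picture. right-upper=(500,179), right-lower=(428,297)
print(np.linalg.norm(P[0]-P[2]),np.linalg.norm(P[1]-P[3]),np.linalg.norm(P[0]-P[1]),np.linalg.norm(P[2]-P[3]))
ctr=P.mean(0); y=(P[2]+P[3]-P[0]-P[1]); y/=np.linalg.norm(y); x=np.array([y[1],-y[0]])
M=np.c_[x,y]; L=(P-ctr)@M; print("ctr",ctr,"yaw",np.arctan2(x[1],x[0]));print(L.round(4))
np.savez("jig.npz",ctr=ctr,M=M)
for n,u,v in(("LU",310,75),("LL",255,203),("RU",540,202),("RL",458,310)):
    print(n,((wrist_pt(c,W,u/1.5,v/1.5,.036)[:2]-ctr)@M).round(4))
z=cv2.resize(p[20:230,150:380],None,fx=3.4,fy=2.85,interpolation=cv2.INTER_CUBIC)
z=np.clip(z.astype(float)*1.5,0,255).astype(np.uint8)
cv2.imwrite("pics/w1c.png",z[:,:,::-1])
# candidate end points
lbl=np.zeros(0)
E
```

```text
0.12026829548245094 0.1209787905868779 0.09931030936759641 0.09916579995620356
ctr [ 0.49431767 -0.20597483] yaw -0.7496938962328888
[[-0.0497 -0.06  ]
 [ 0.0497 -0.0606]
 [-0.0496  0.0603]
 [ 0.0496  0.0604]]
LU [-0.0472 -0.0894]
LL [ 0.05   -0.0812]
RU [-0.0516  0.0944]
RL [0.0472 0.085 ]
```

View pics/w1c.png

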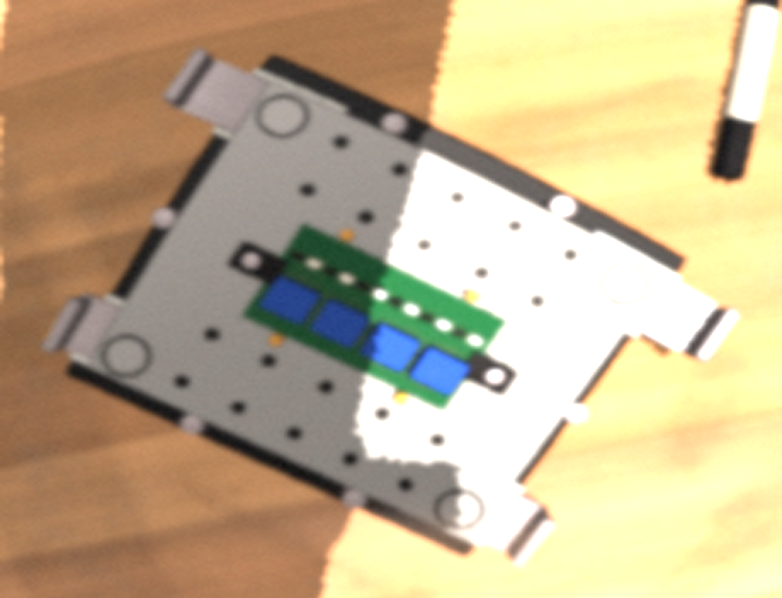

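```bash
cat >> h.py <<'E'
try:
    J=np.load("jig.npz"); ctr,M=J["ctr"],J["M"]
except Exception: pass
def w(lx,ly,z): return np.r_[ctr+M@np.array([lx,ly]),z]
YB=np.arctan2(M[1,1],M[0,1])
def press(lx,ly,F=8,lo=.029,vel=.01):
    servo_line(w(lx,ly,.041),vel=.1)
    f0=sense()["ft_force"][2]
    hit=servo_line(w(lx,ly,lo),vel=vel,force_limit=F)
    s=sense(); r=(hit,round(s["position"][2]*1e3,2),round(s["ft_force"][2]-f0,2),round(s["clock"],2))
    return r
E
python3 - <<'E'
from h import *
for a in (YB,YB+np.pi):
    print(np.degrees(a),[solve_ik(w(lx,ly,.06),down(a)) for lx,ly in((.05,.06),(-.05,-.06),(-.05,.13),(.05,-.13))])
s=sense();j=s["joint_pos"]
def cost(a):
    q=solve_ik(w(.05,.06,.06),down(a)); return 9 if q is None else abs(np.array(q)-j).max()
a=min((YB,YB+np.pi),key=cost); q=down(a); print(a)
reach(w(.05,.06,.065),q)
for i,(lx,ly) in enumerate(((.05,.06),(-.05,.06),(-.05,-.06),(.05,-.06))):
    if i: servo_line(w(lx,ly,.075),vel=.15)
    print(lx,ly,press(lx,ly)); 
    servo_line(w(lx,ly,.075),vel=.12)
print(sense()["clock"])
E
```

```text
47.04570381913679 [array([-0.33043331,  0.5078992 , -0.05278763,  1.0101095 ,  0.        ,
        1.99005691]), array([-0.47774678,  0.25705874, -0.43057611,  0.88316147,  0.        ,
        1.84274345]), array([-0.13958867,  0.40866275, -0.21070708,  0.9514265 ,  0.        ,
        2.18090155]), array([-0.64846814,  0.41480353, -0.20123786,  0.95475494,  0.        ,
        1.67202208])]
227.0457038191368 [array([-0.33043331,  0.5078992 , -0.05278763,  1.0101095 ,  0.        ,
       -1.15153574]), array([-0.47774678,  0.25705874, -0.43057611,  0.88316147,  0.        ,
       -1.29884921]), array([-0.13958867,  0.40866275, -0.21070708,  0.9514265 ,  0.        ,
       -0.9606911 ]), array([-0.64846814,  0.41480353, -0.20123786,  0.95475494,  0.        ,
       -1.46957057])]
3.962695084151801
0.05 0.06 (True, np.float64(35.41), np.float64(9.25), 6.04)
-0.05 0.06 (True, np.float64(35.31), np.float64(9.83), 8.53)
-0.05 -0.06 (True, np.float64(32.67), np.float64(9.3), 11.28)
0.05 -0.06 (True, np.float64(35.34), np.float64(8.4), 13.78)
14.2667
```

The loose corner is local (-x,-y): it dipped to 32.7 mm, while the others stopped at about 35.35 mm. That predicts about 13.5 mm of shim travel. I'll push its shim in small steps and watch the force.

```bash
python3 - <<'E'
from h import *
ydir=np.r_[M[:,1],0]
def fy(): return -float(np.dot(sense()["ft_force"],ydir))
def ly(): return float((sense()["position"][:2]-ctr)@M[:,1])*1e3
X=-.049; Z=.027
servo_line(w(X,-.132,.075),vel=.2)
servo_line(w(X,-.132,Z),vel=.1); sleep(.1)
f0=fy()
hit=servo_line(w(X,-.085,Z),vel=.02,force_limit=1.5)
y0=ly(); print("contact",hit,round(y0,2),round(fy()-f0,2),sense()["clock"])
t=0; y=y0/1e3
if hit and y0<-92:
    while t<17:
        st=1. if t<10 else .5
        t+=st
        h=servo_line(w(X,y+t/1e3,Z),vel=.01,force_limit=7)
        F=fy()-f0; print(t,round(ly()-y0,2),round(F,2),h)
        if t>6 and F>4.8 or h: break
print(sense()["clock"])
E
```

```text
contact True -107.82 0.3 17.0417
1.0 0.92 1.59 False
2.0 1.93 2.12 False
3.0 3.02 2.08 False
4.0 4.08 2.28 False
5.0 5.11 1.91 False
6.0 6.08 2.31 False
7.0 7.08 1.86 False
8.0 8.07 2.86 False
9.0 9.08 1.39 False
10.0 10.1 2.12 False
10.5 10.54 2.44 False
11.0 11.02 3.05 False
11.5 11.54 1.49 False
12.0 12.07 2.42 False
12.5 12.54 2.76 False
13.0 13.02 1.89 False
13.5 13.55 2.51 False
14.0 14.06 1.74 False
14.5 14.56 2.29 False
15.0 15.03 2.4 False
15.5 15.53 2.7 False
16.0 16.03 4.03 False
16.5 16.48 3.52 False
17.0 16.99 4.71 False
23.0917
```

The force has about doubled, from 2.3 N to 4.7 N, since 16 mm of travel, so the wedge is now bearing on the foot. I'll back off and test the corner.

```bash
python3 - <<'E'
from h import *
X=-.049
servo_line(w(X,-.125,.027),vel=.1)
servo_line(w(X,-.125,.075),vel=.15)
servo_line(w(-.05,-.06,.06),vel=.15)
print(press(-.05,-.06,F=8)); 
f0=-9
print(servo_line(w(-.05,-.06,.030),vel=.01,force_limit=10)); s=sense(); print(s["position"][2]*1e3,s["ft_force"],s["clock"])
servo_line(w(-.05,-.06,.075),vel=.12)
print(sense()["clock"],sense()["ft_force"])
E
```

```text
(True, np.float64(35.93), np.float64(8.8), 25.64)
True
35.8560399956712 [-2.80131643  1.76581585 12.76183997] 25.8833
26.3667 [ 0.49570954  0.42699855 -0.17793335]
```

```bash
python3 - <<'E'
from h import *
for lx,ly in((-.05,-.06),(.05,-.06),(-.05,.06)):
    servo_line(w(lx,ly,.06),vel=.2)
    a=press(lx,ly,F=1.2,vel=.006); 
    if lx*ly<0:
        servo_line(w(lx,ly,.030),vel=.01,force_limit=7); s=sense(); print(lx,ly,a,s["position"][2]*1e3,s["ft_force"][2])
    else: print(lx,ly,a)
    servo_line(w(lx,ly,.06),vel=.2)
p,d=read_camera("top"); q,_=read_camera("scene")
print(sense()["clock"])
cv2.imwrite("pics/top1.png",cv2.resize(p[120:280,130:310,::-1],None,fx=4,fy=3.6,interpolation=cv2.INTER_CUBIC))
E
```

```text
-0.05 -0.06 (True, np.float64(36.16), np.float64(3.93), 27.94)
0.05 -0.06 (True, np.float64(35.52), np.float64(5.16), 30.23) 35.34722130205899 9.240879736378572
-0.05 0.06 (True, np.float64(35.48), np.float64(5.2), 33.06) 35.30161812470601 10.104231548989544
33.6667
```

The neighbouring corners haven't changed (35.3 mm, as before), and the loose corner now holds at about 36 mm. I'll finish with one firm press on it, retreat, and take a check picture.

```bash
python3 - <<'E'
from h import *
servo_line(w(-.05,-.06,.06),vel=.2)
print(press(-.05,-.06,F=18))
servo_line(w(-.05,-.06,.1),vel=.15)
c=w(0,0,.2); off=np.r_[0,0]
cal,W=wrist_cam(sense()); o=(W[:3,3]-sense()["position"])[:2]
servo_line([c[0]-o[0]*.7,c[1]-o[1]*.7,.2],vel=.2); sleep(.3)
p,d=read_camera("wrist"); print(sense()["clock"],sense()["ft_force"])
cv2.imwrite("pics/w2.png",cv2.resize(p[:,:,::-1],(768,576),interpolation=cv2.INTER_CUBIC))
E
```

```text
(True, np.float64(35.89), np.float64(14.15), 35.43)
37.3 [-0.38467394  0.09418597 -0.10379697]
```

View pics/w2.png

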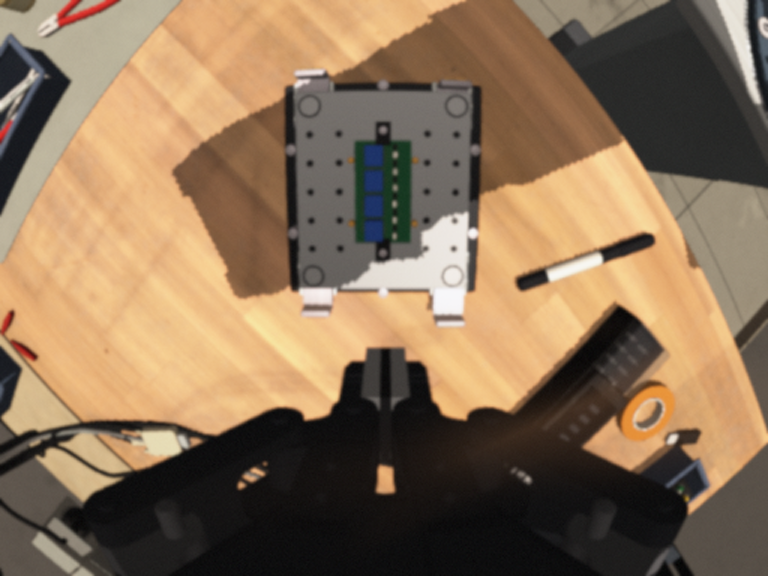

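The shim at the top right, about (455,83), is now pushed in. The other three are where they were, the plate is sitting within its pins, and the tool is clear of everything.

```bash
python3 -c "
from rig import *
sign_off()"
```

```text
the job is handed in; nothing more can be done
```

The loose corner is now solid, and I handed the job in at about 37 s of the 51 s allowed.

- **Finding it:** I pressed all four corners at about 9 N. The (-x, -y) corner in my frame went down to 32.7 mm, while the other three stopped at 35.3 to 35.4 mm. Base +y and -y can't be told apart in the pictures, so by your numbering this is corner_4, or corner_2 if the base is turned half round.
- **Shimming it:** I pushed that corner's shim in by 17 mm. The pushing force ran at about 2.3 N and rose to between 3.5 and 4.7 N over the last 1 mm, so I stopped there.
- **Checking it:** The last firm press had an 18 N limit and read about 14 N once stopped. The corner held at 35.9 mm. Two of the sound corners, pressed again, still read 35.3 mm, and I did not re-press the third. The last picture shows the other three shims in place and the gripper clear.

**One disagreement:** the shimmed corner now stands about 0.6 mm higher under load than the sound ones. The force rise suggests only 0.1 to 0.25 mm of that could be jacking; the sound corners give a little under load and this one barely does. I could not draw the shim back to test this, because the gap behind its end is now too narrow for the fingers.

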